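Lay a bronze spindle in its filing cradle and close the keeper

TASK

Take the bronze spindle out of the grey parts bin and lay it in the two V-notches of the wooden cradle, its square head standing free in the gap between the red end plate and the upright next to it; set it down, do not drop it. Once it rests there by itself, swing the blue keeper fully round over the spindle's tail to its stop. Leave the green tin and the brush where they are.

Things in the scene. Friction and masses are not known exactly. Their poses are not given: they have to be found in the camera images.
- spindle: Loose bronze spindle, 0.5 kg, 164 mm long. Origin on its axis at mid-length, x along the axis to the square head. Shaft 18 mm in diameter, x = -82 to +68 mm; head 36 x 36 x 14 mm, x = +68 to +82; round disc 36 mm in diameter, x = -36 to -30. Centre of mass x = +15. Starts level on the bin's floor, its axis 18 mm above it, pointing any way. Any roll about its axis is fine.
- spindle_head (a point): Centre of the spindle's square head (x = +75 mm on its axis).
- spindle_tail (a point): Point on the spindle's axis near its plain tail end (x = -75 mm).
- bin: Grey open square bin fixed to the bench, 222 x 222 mm outside, 46 mm high, walls and floor 6 mm thick. Origin at the centre of its underside.
- jig: Wooden cradle fixed to the bench. Origin: centre of its underside; x lengthways to the red end plate. Base 215 x 130 x 20 mm. Two uprights 14 mm thick at x = -52 and +52 mm, 79 mm high, y -32 to +32 (+50 at x = -52), each with a 90 degree V-notch at y = 0, 34 mm wide, 17 deep. Red plate x = 91 to 103, 64 wide, 91 high.
- jig_seat (a point): Where the spindle's origin should lie: on the line of the notches, midway between the uprights, 75 mm above the bench. Axes as the cradle's; the spindle's x points along x, so that its head stands in the 32 mm gap between the x = +52 upright and the red plate, and its disc between the uprights.
- keeper (a joint): Angle (rad) of the blue swing keeper, a flat arm turning about a vertical pin on top of the x = -52 upright. 0: closed at its stop, lying across above the spindle's tail (along the cradle's -y). It grows as it swings outwards: 1.57 points along the cradle's -x; stop at 2.4. It turns easily and stays where left.
- keeper_pivot (a point): Keeper's pin axis at the height of the arm's upper face (93 mm above the bench); in the cradle's frame at x = -52, y = +36 mm. The arm is 14 mm wide, 6 mm thick and reaches 51 mm from this axis; its underside clears a seated spindle by 3 mm.
- keeper_knob (a point): Centre of the top of the black knob on the keeper, 42 mm from the pin axis. The knob is a round post 14 mm in diameter, 30 mm tall above the arm, its top 123 mm above the bench. It is pushed or gripped to swing the keeper.
- tin: Green tin with a white lid, 60 mm in diameter, 80 mm high, standing. Origin at the centre of its underside. To be left alone.
- brush: Brush with a wooden handle, 150 mm long, lying on the bench in front of the robot's base. To be left alone.
There are look-alikes about, which are no part of the job. There is more than one size of the spindle; the job needs the smallest.

How it is judged:
On the way:
1. the spindle rests by itself in both notches, head in the gap by the red plate, with the keeper still open (x of spindle_head in the frame of jig_seat between 0.066 and 0.084 m and y of spindle_head in the frame of jig_seat between -0.004 and 0.004 m and z of spindle_head in the frame of jig_seat between -0.004 and 0.004 m and x of spindle_tail in the frame of jig_seat between -0.084 and -0.066 m and y of spindle_tail in the frame of jig_seat between -0.004 and 0.004 m and z of spindle_tail in the frame of jig_seat between -0.004 and 0.004 m and contact force between the fingers and spindle below 0.05 N and linear speed of spindle below 0.02 m/s and value of joint keeper above 0.8 rad), for 0.2 s.
At the end, for the whole second after the job is handed in: The spindle lies at rest and released in both notches: its head and tail points within 4 mm of the cradle's seat line sideways and in height, within 9 mm of the seat lengthways (head in the gap by the red plate), and the keeper is closed to within 0.12 rad of its stop and still (x of spindle_head in the frame of jig_seat between 0.066 and 0.084 m and y of spindle_head in the frame of jig_seat between -0.004 and 0.004 m and z of spindle_head in the frame of jig_seat between -0.004 and 0.004 m and x of spindle_tail in the frame of jig_seat between -0.084 and -0.066 m and y of spindle_tail in the frame of jig_seat between -0.004 and 0.004 m and z of spindle_tail in the frame of jig_seat between -0.004 and 0.004 m and contact force between the fingers and spindle below 0.05 N and linear speed of spindle below 0.02 m/s and value of joint keeper below 0.12 rad and velocity of joint keeper between -0.05 and 0.05 rad/s); the robot touches nothing.
It fails at once if the spindle is dropped (falls freely by more than about 10 mm) (contact force between the fingers and spindle below 0.02 N and linear speed of spindle above 0.45 m/s).
It fails at once if the tin is shoved or knocked over (moved more than 30 mm) (distance of tin from where it was at the start of the episode above 0.03 m).
It fails at once if the brush is shoved or knocked over (moved more than 30 mm) (distance of brush from where it was at the start of the episode above 0.03 m).
It also fails if it takes over 58 s, if anything falls off the work surface, if the arm or the gripper's body presses on something with over 40 N, if the wrist force passes 120 N, or if a joint passes its speed limit or range.

ROBOT

A 6-joint arm with a two-finger parallel gripper is mounted at the origin on the work surface. World frame = base frame: x ahead of the robot, y to its left, z up, the work surface at z = 0. Lengths are in m, angles in rad, forces in N, time in s.
With the tool pointing down it reaches from about 0.35 to 0.975 m from the base axis. Payload 17.4 kg.
Tool frame: the origin (TCP) lies at the very end of the fingers, on their centre line; the grasp point (between the pads) lies 19 mm behind it (hold_point_z is the distance from the TCP to the grasp point, in m); z points along the fingers, y is the line along which they close (so a half turn about z gives the same grasp; the last joint's range is limited). The gripper opens to 85 mm and grips with 20 to 120 N. Pads are 22 mm wide; open, the fingers measure 114 mm over their backs; the gripper's body (76 mm by 85 mm) begins 54 mm behind the grasp point. The pads swing forward as they close: fully open they stand 13 mm farther back than shut.
Start: joints at [1.179, 0.116, 1.442, -0, 1.584, -0.038], TCP at [0.234, 0.633, 0.231] pointing down, gripper open.
Joint ranges: [-2.83, 2.83], [-0.83, 2.19], [0.07, 2.5], [-1.14, 4.28], [0.01, 3], [-2.97, 2.97]. Speed limits (rad/s): [1.89, 1.89, 2.22, 3.14, 3.14, 3.14].

INTERFACE

Orientations are given as a unit quaternion [w, x, y, z].
In Python, from workcell import * gives the robot as it stands. The module is installed in compiled form; this text tells all that it offers. Calls block until the motion is done:
- movep(position, orientation): joint-space move of the TCP to a pose.
- movel(position, rot=None, speed=0.15): straight line of the TCP; rot=None keeps the orientation; speed is the mean speed in m/s.
- move_joints(angles): joint-space move.
- grip(opening, squeeze=None): opening from 0.0 (shut) to 1.0 (fully open); squeeze is the grip in N (None keeps the last); returns when the fingers have stopped.
- sleep(seconds).
- inverse_kinematics(position, orientation): joint angles nearest the present ones, or None.
- sense(): the state.
- grab_frame(name): name is "scene" or "side" or "wrist"; returns a dict with "pixels" (400x640x3 uint8, red, green, blue), "fx", "fy", "cx", "cy" (pixels), "R" (3x3) and "t" (3): a world point X has camera coordinates R X + t. Camera axes: x right, y down, z forward; pixel columns grow to the right and rows downward; lengths in m; the calibration is good to about 2 mm. A picture is of the moment at which its call begins. There is no depth.
A pose or a line that the arm cannot do raises IKError and nothing moves.
- close_job(): hands the job in; it is judged then, once.
The state is a dict: "clock": time; "joints": joint angles; "joint_velocities": joint speeds; "tau": joint torques, N m; "tcp_pos": TCP position; "ee_rot": TCP orientation; "force": force on the tool from outside, world axes, zero at the start; "moment": the same for the moment, N m; "finger_gap": opening from 0.0 (shut) to 1.0 (fully open); "grip_force": force on a finger pad.
Only numpy, scipy, OpenCV 4.12 (cv2) and the standard library are available. Lean on these libraries where they do the work, as an engineer would, in place of code of your own. Each camera call takes 0.05 s, during which the arm holds its last target. There are 200 camera calls.

## Working session

There is one attempt and no reset: what is moved stays moved. The work goes in short steps, each a Python script; the robot and the scene stay as the last script left them, time stands still between calls to the robot, and variables do not carry over. Pictures are saved under pics/ and viewed, at most 10 in all, crops included, and the job is handed in when it is done.

```bash
mkdir -p pics; python3 - <<'E'
from workcell import *
import cv2,pickle
d={}
for n in ("scene","side","wrist"):
    f=grab_frame(n);d[n]=f;cv2.imwrite(f"pics/{n}0.png",f["pixels"][:,:,::-1]);print(n,f["fx"],f["R"],f["t"])
pickle.dump(d,open("f0.pkl","wb"));print(sense())
E
```

```text
scene 434.58358034377164 [[-0.60966726  0.79265224  0.00287239]
 [ 0.46222681  0.35846022 -0.81108116]
 [-0.64393494 -0.49316194 -0.58492658]] [ 0.40491424 -0.07687136  1.30048625]
side 364.162081810625 [[ 0.91714134 -0.39779243 -0.02475772]
 [-0.22393195 -0.46291421 -0.85765081]
 [ 0.3297063   0.79213106 -0.51363619]] [-0.48862473  0.13069444  0.85424258]
wrist 283.0863667901752 [[ 0.34572645  0.93833486 -0.00095915]
 [ 0.88992183 -0.32756439  0.31739677]
 [ 0.29751027 -0.11058603 -0.94829234]] [-0.67526649 -0.04234867  0.38046121]
{'clock': 0.15, 'joints': array([ 1.17917788e+00,  1.16349579e-01,  1.44205925e+00, -5.31320539e-05,
        1.58399604e+00, -3.77677885e-02]), 'joint_velocities': array([ 0.00181503, -0.00108208, -0.00198212, -0.00062227,  0.00152649,
        0.00158824]), 'tau': array([ 1.66380985e-03, -7.32505846e+01, -6.32851338e+01,  8.02262048e-05,
        5.15037565e-03, -1.18491226e-05]), 'tcp_pos': array([0.23384948, 0.63306141, 0.23078208]), 'ee_rot': array([-6.05672200e-05,  1.76004056e-01,  9.84389357e-01, -4.02447902e-04]), 'force': array([ 0.23604933, -0.82185615,  0.55282084]), 'moment': array([ 0.04378836,  0.00172472, -0.03828639]), 'grip_force': 0.0, 'finger_gap': 1.001476353587799}
```

View pics/scene0.png

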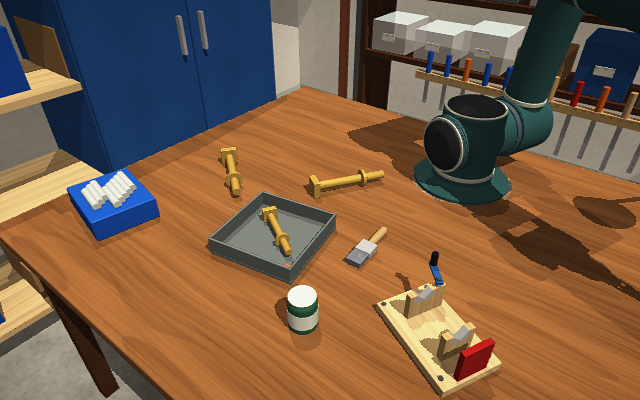

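View pics/side0.png

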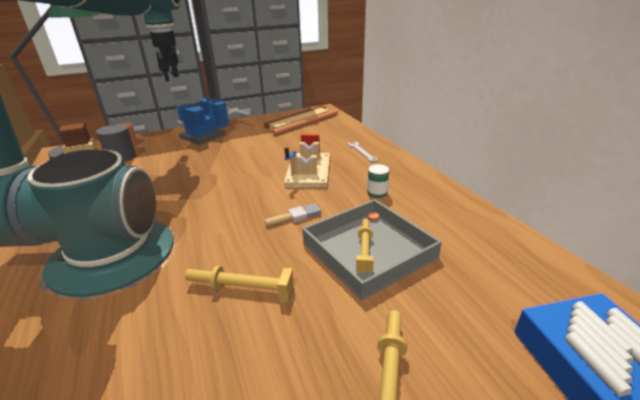

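The scene view shows three bronze spindles: one in the bin (head 269,212, tail 288,252), and two on the bench at (231,170) and (346,181). Only the first is in the grey bin, and it looks the smallest. The cradle is at about (438,335), with the red plate at (474,360) and the knob at (434,258). I'll confirm in one enlarged crop and check the lengths.

```bash
cat > h.py <<'E'
import numpy as np,cv2
def ray(f,uv):
    uv=np.asarray(uv,float); R=np.array(f["R"]);t=np.array(f["t"])
    d=R.T@np.array([(uv[0]-f["cx"])/f["fx"],(uv[1]-f["cy"])/f["fy"],1]); return -R.T@t,d
def plane(f,uv,z):
    o,d=ray(f,uv); return o+d*(z-o[2])/d[2]
def proj(f,X):
    c=np.array(f["R"])@np.asarray(X)+np.array(f["t"]); return np.array([f["cx"]+f["fx"]*c[0]/c[2],f["cy"]+f["fy"]*c[1]/c[2]])
def tri(f1,u1,f2,u2):
    o1,d1=ray(f1,u1);o2,d2=ray(f2,u2)
    s=np.linalg.lstsq(np.c_[d1,-d2],o2-o1,rcond=None)[0]
    a,b=o1+s[0]*d1,o2+s[1]*d2; return (a+b)/2,np.linalg.norm(a-b)
def blobs(f,lo,hi,amin=30):
    h=cv2.cvtColor(f["pixels"],cv2.COLOR_RGB2HSV);m=cv2.inRange(h,lo,hi)
    n,l,s,c=cv2.connectedComponentsWithStats(m)
    return [(s[i],c[i],l==i) for i in range(1,n) if s[i][4]>=amin]
E
python3 - <<'E'
import pickle;from h import *
d=pickle.load(open("f0.pkl","rb"))
for n,z in(("scene",.02),("side",.02)):
    for s,c,m in blobs(d[n],(18,130,80),(28,255,255),60):
        ys,xs=np.nonzero(m);p=np.array([plane(d[n],(x,y),z)[:2] for x,y in zip(xs,ys)])
        q=p-p.mean(0);w=np.linalg.svd(q,full_matrices=0)[2][0];k=q@w
        print(n,s,c.round(),"ctr",p.mean(0).round(3),"len",round(np.ptp(k),3),"dir",w.round(2))
f=d["scene"]["pixels"]
a=cv2.resize(f[240:395,370:510],None,fx=3.7,fy=3.7,interpolation=cv2.INTER_CUBIC)
b=cv2.resize(f[185:285,200:345],(280,193),interpolation=cv2.INTER_CUBIC)
c=cv2.resize(d["side"]["pixels"][195:295,295:445],(280,187),interpolation=cv2.INTER_CUBIC)
e=cv2.resize(d["side"]["pixels"][125:195,275:345],(190,190),interpolation=cv2.INTER_CUBIC)
o=np.zeros((574,800,3),np.uint8);o[:a.shape[0],:a.shape[1]]=a[:574,:518];o[:193,520:]=b;o[193:380,520:]=c;o[380:570,520:710]=e
cv2.imwrite("pics/crop1.png",o[:,:,::-1]);print(a.shape)
E
```

```text
scene [220 147  23  48 567] [232. 169.] ctr [ 0.401 -0.553] len 0.277 dir [0.6 0.8]
scene [309 169  75  29 677] [343. 181.] ctr [ 0.251 -0.249] len 0.237 dir [ 0.85 -0.53]
scene [262 205  31  50 523] [277. 228.] ctr [ 0.528 -0.254] len 0.197 dir [0.52 0.86]
side [357 219  16  53 532] [365. 249.] ctr [ 0.531 -0.255] len 0.193 dir [-0.5  -0.86]
side [ 185  265  108   37 1589] [245. 280.] ctr [ 0.26 -0.24] len 0.235 dir [ 0.83 -0.56]
side [ 378  310   29   90 1563] [391. 355.] ctr [ 0.437 -0.508] len 0.171 dir [-0.6 -0.8]
(574, 518, 3)
```

View pics/crop1.png

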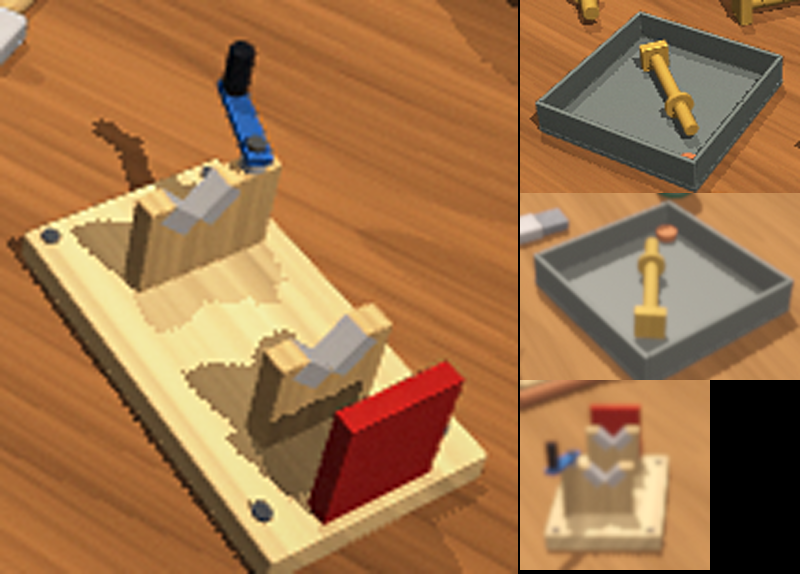

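The crop confirms the bin spindle: it has the square head, and its projected length of 0.19 m is the smallest (the others are 0.235 and longer). The cradle base corners at z=20 mm are at scene (376.5,304), (443,391) and (501,364). The keeper stands open, with its pin at (439.5,282) and knob top at (435,253). Next I compute a coarse cradle pose, then look at the cradle and the bin from close by.

```bash
cat >> h.py <<'E'
from scipy.spatial.transform import Rotation as Ro
def down(a):  # tool pointing down, closing line y at world angle a
    y=np.array([np.cos(a),np.sin(a),0]);z=np.array([0,0,-1.]);q=Ro.from_matrix(np.c_[np.cross(y,z),y,z]).as_quat()
    return np.array([q[3],q[0],q[1],q[2]])
E
python3 - <<'E'
import pickle;from h import *
from workcell import *
d=pickle.load(open("f0.pkl","rb"));f=d["scene"]
L,B,Rr=[plane(f,u,.02) for u in((376.5,304),(443,391.4),(501,363.8))]
print("corners",L,B,Rr,"len",np.linalg.norm(B-L),np.linalg.norm(Rr-B)); c=(L+Rr)/2
ex=(B-L)[:2];th=np.arctan2(ex[1],ex[0]);print("jig",c,"th",th)
P=plane(f,(439.5,281.9),.093);K=plane(f,(434.9,253.),.123);print("pivot",P,"knob",K,np.linalg.norm((P-K)[:2]))
w=d["wrist"];print("cam",-np.array(w["R"]).T@w["t"])
sp=np.array([.53,-.255]);hs=np.arctan2(-.86,-.51)
for nm,p,a in(("pick",sp,hs),("place",c[:2],th)):
  for k in(-1,1):
    print(nm,k,inverse_kinematics([*p,.12],down(a+k*np.pi/2)))
# view from above cradle; camera offset is behind TCP
q=down(th+np.pi/2) if inverse_kinematics([c[0],c[1],.3],down(th+np.pi/2)) is not None else down(th-np.pi/2)
movep([c[0],c[1],.30],q)
g=grab_frame("wrist");pickle.dump(g,open("wj.pkl","wb"));cv2.imwrite("pics/wj.png",g["pixels"][:,:,::-1])
print("cam",-np.array(g["R"]).T@g["t"],sense()["joints"],"knob px",proj(g,K),"origin px",proj(g,[*c[:2],.02]))
E
```

```text
corners [0.5846388 0.0714694 0.02     ] [0.67753725 0.25967841 0.02      ] [0.56661422 0.31816969 0.02      ] len 0.20988747170521907 0.12539995710408963
jig [0.57562651 0.19481955 0.02      ] th 1.1122883165219397
pivot [0.52254827 0.16717284 0.093     ] knob [0.48636492 0.13510713 0.123     ] 0.0483471235074133
cam [0.15795337 0.66182787 0.37358211]
pick -1 None
pick 1 [-4.91809250e-01 -2.01383540e-02  1.76484675e+00 -4.44089210e-16
  1.39688426e+00  4.34644977e-02]
place -1 [ 2.84372776e-01  2.24099358e-02  1.72226124e+00 -4.44089210e-16
  1.39692148e+00  7.42880786e-01]
place 1 [ 2.84372776e-01  2.24099358e-02  1.72226124e+00 -4.44089210e-16
  1.39692148e+00 -2.39871187e+00]
cam [0.53984656 0.12296209 0.4428294 ] [ 2.85311026e-01 -3.98919924e-02  1.49200228e+00  8.18863687e-05
  1.68968067e+00 -2.39806627e+00] knob px [370.54530003  92.91152109] origin px [319.8378063 161.7685086]
```

View pics/wj.png

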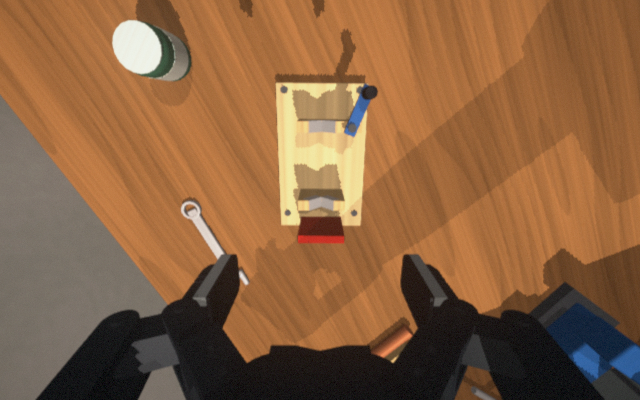

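The wrist view shows the cradle from above: base edges at columns 278 and 365 and row 83, V-notches at (321,126) and (320,204), knob at (370,93). The coarse knob estimate projected to (370.5,93), so the coarse pose holds. Next I refine the cradle with edge lines and look into the bin.

```bash
python3 - <<'E'
import pickle;from h import *
from workcell import *
g=pickle.load(open("wj.pkl","rb"))
h=cv2.cvtColor(g["pixels"],cv2.COLOR_RGB2HSV)
print("hsv base",h[160,300],h[90,310],"table",h[160,240])
m=cv2.inRange(h,(18,60,150),(35,180,255))
Lp=[];Rp=[]
for r in range(98,215,3):
    x=np.nonzero(m[r,260:385])[0]+260
    if len(x): Lp.append(plane(g,(x[0]-.5,r),.02)[:2]);(Rp.append(plane(g,(x[-1]+.5,r),.02)[:2]) if r>145 else 0)
T=[]
for c in range(284,360,3):
    y=np.nonzero(m[70:100,c])[0]+70
    if len(y): T.append(plane(g,(c,y[0]-.5),.02)[:2])
def fit(p):
    vx,vy,x,y=cv2.fitLine(np.array(p,np.float32),cv2.DIST_HUBER,0,.001,.001).ravel();return np.array([vx,vy]),np.array([x,y])
dl,pl=fit(Lp);dr,pr=fit(Rp);dt,pt=fit(T)
for v in(dl,dr):
    if v[1]<0:v*=-1
ex=dl+dr;ex/=np.linalg.norm(ex);ey=np.array([-ex[1],ex[0]])
ym=((pl@ey)+(pr@ey))/2;xm=pt@ex+.1075
o=ex*xm+ey*ym;th=np.arctan2(ex[1],ex[0])
print("width",(pr-pl)@ey,"angles",np.arctan2(dl[1],dl[0]),np.arctan2(dr[1],dr[0]),np.arctan2(dt[1],dt[0]),"o",o,"th",th)
for v in((-52,0),(52,0)): print("notch px",proj(g,[*(o+ex*v[0]/1e3),.065]))
# plate top edge: x 91..103, z .091
s=blobs(g,(0,170,90),(8,255,255),100);b=max(s,key=lambda k:k[0][4]);print(b[0],[proj(g,[*(o+ex*x+ey*y),.091]).round(1) for x,y in((.103,-.032),(.103,.032),(.091,-.032))])
P=o-ex*.052+ey*.036;K=plane(g,(370,93),.123)[:2];k=K-P;print("pivot",P,"knob",K,"r",np.linalg.norm(k),"keeper ang",np.arctan2(k@ex,k@-ey))
pickle.dump((o,ex,ey,th),open("jig.pkl","wb"))
sp=np.array([.53,-.255]);hs=np.arctan2(-.86,-.51)
movep([*sp,.25],down(hs+np.pi/2))
w=grab_frame("wrist");pickle.dump(w,open("wb.pkl","wb"));cv2.imwrite("pics/wb.png",w["pixels"][:,:,::-1]);print(sense()["clock"],sense()["tcp_pos"])
for s,c,m in blobs(w,(18,130,80),(28,255,255),200):
    ys,xs=np.nonzero(m);p=np.array([plane(w,(x,y),.024)[:2] for x,y in zip(xs,ys)])
    q=p-p.mean(0);v=np.linalg.svd(q,full_matrices=0)[2][0];t=q@v;n=q@[-v[1],v[0]]
    print(s,"ctr",p.mean(0),"dir",v,"t",t.min(),t.max())
    print("width profile",[(round(a,3),round(np.ptp(n[abs(t-a)<.003])*1e3),round((n[abs(t-a)<.003].max()+n[abs(t-a)<.003].min())*500,1)) for a in np.arange(t.min()+.003,t.max(),.008) if (abs(t-a)<.003).any()])
E
```

```text
hsv base [ 25  85 242] [ 25  90 241] table [ 13 157 159]
width 0.12858376 angles 1.1037896 1.0984554 -0.47406235 o [0.57294255 0.193208  ] th 1.1011225
notch px [321.60577054 126.48544434]
notch px [320.56541689 202.4540304 ]
[297 217  48  27 609] [array([296.9, 243.2]), array([343.3, 243.8]), array([296.8, 235.3])]
pivot [0.51730585 0.16313219] knob [0.48691632 0.13493312] r 0.04145734500541316 keeper ang -1.9238904188080825
4.3667 [ 0.53023104 -0.25457665  0.25003291]
[ 306   91   28  130 1934] ctr [ 0.53627023 -0.24467043] dir [-0.50247197 -0.8645935 ] t -0.08734157637911893 0.08238101157843053
width profile [(np.float64(-0.084), 15, np.float64(0.2)), (np.float64(-0.076), 15, np.float64(0.1)), (np.float64(-0.068), 15, np.float64(0.0)), (np.float64(-0.06), 15, np.float64(-0.0)), (np.float64(-0.052), 15, np.float64(-0.1)), (np.float64(-0.044), 20, np.float64(1.1)), (np.float64(-0.036), 33, np.float64(-0.2)), (np.float64(-0.028), 15, np.float64(-0.2)), (np.float64(-0.02), 16, np.float64(-0.3)), (np.float64(-0.012), 16, np.float64(-0.4)), (np.float64(-0.004), 16, np.float64(-0.4)), (n
[... 1894 characters left out ...]
0.48825379] dir [-0.57599321 -0.81745448] t -0.05998057585334242 0.0538974893305001
width profile [(np.float64(-0.057), 17, np.float64(0.1)), (np.float64(-0.049), 21, np.float64(1.1)), (np.float64(-0.041), 22, np.float64(0.9)), (np.float64(-0.033), 22, np.float64(0.4)), (np.float64(-0.025), 24, np.float64(0.8)), (np.float64(-0.017), 21, np.float64(0.2)), (np.float64(-0.009), 28, np.float64(-2.9)), (np.float64(-0.001), 40, np.float64(-2.6)), (np.float64(0.007), 45, np.float64(-0.9)), (np.float64(0.015), 46, np.float64(-0.2)), (np.float64(0.023), 44, np.float64(1.3)), (np.float64(0.031), 36, np.float64(3.0)), (np.float64(0.039), 23, np.float64(-0.7)), (np.float64(0.047), 23, np.float64(-1.4))]
```

View pics/wb.png

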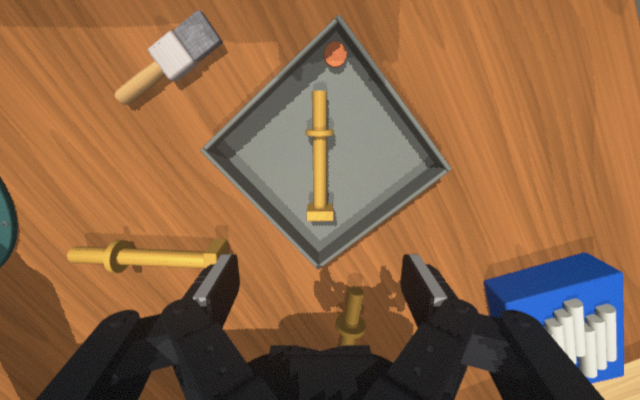

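The bin view shows the spindle lying alone: tail (320,92), disc (319,133), head (320,213). Its length is about 0.165 m and the disc is 33 to 36 mm, which matches the smallest spindle. The width-15 shaft and the axis are clean. I grip it at its centre of mass.

```bash
python3 - <<'E'
import pickle;from h import *
from workcell import *
o,ex,ey,th=pickle.load(open("jig.pkl","rb"))
u=np.array([-.50247,-.86459]);org=np.array([.53627,-.24467])-.0053*u
a=np.arctan2(u[1],u[0])+np.pi/2;G=org+.015*u
grip(.6,60)
movep([*G,.12],down(a));movel([*G,.0105],speed=.08)
s=sense();print(s["tcp_pos"],s["force"])
grip(0,70);s=sense();print("gap",s["finger_gap"],s["grip_force"],s["force"])
movel([*G,.06],speed=.06);movel([*G,.26],speed=.15)
s=sense();print("gap",s["finger_gap"],s["grip_force"],s["force"],s["moment"])
C=o+.015*ex
movep([*C,.22],down(th+np.pi/2))
s=sense();print(s["clock"],s["tcp_pos"],s["finger_gap"],s["force"])
w=grab_frame("wrist");pickle.dump(w,open("wh.pkl","wb"));cv2.imwrite("pics/wh.png",w["pixels"][:,:,::-1])
for x in(-82,-33,0,68,82): print(x,proj(w,[*(o+ex*x/1e3),s["tcp_pos"][2]+.0135]).round(1))
for sx,c,m in blobs(w,(18,150,80),(28,255,255),200): print(sx,c)
E
```

```text
[ 0.53166127 -0.25319326  0.01105695] [-0.5884074  -0.25003209 -0.35511663]
gap 0.18248929304327347 68.38002920150757 [-0.54884888 -0.32506522  5.54317553]
gap 0.1821773583707666 68.4331476688385 [-0.30408409 -0.31832793 -6.30961377] [-0.00734678  0.03547949  0.01901735]
11.8417 [0.57987584 0.2061502  0.21998106] 0.18303043811502953 [ 0.23032623  0.81263513 -6.02358853]
-82 [320.7  65. ]
-33 [320.7 179.4]
0 [320.6 242.6]
68 [320.6 347.6]
82 [320.6 365.9]
[  283    64    75   287 10645] [319.41550023 198.61456083]
```

View pics/wh.png

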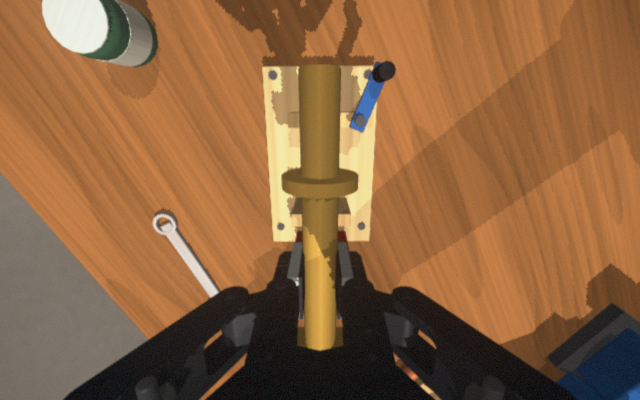

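The view shows the spindle held level in the gripper: tail tip at (320,64) against (320.7,65) predicted, disc at (320,182), in line with the cradle. I lower it gently until the load is taken up.

```bash
python3 - <<'E'
import pickle;from h import *
from workcell import *
o,ex,ey,th=pickle.load(open("jig.pkl","rb"));C=o+.015*ex
movel([*C,.12]);movel([*C,.068],speed=.05);sleep(.2)
f0=sense()["force"];print(f0,sense()["tcp_pos"])
z=.068
while z>.0585:
    z-=.001;movel([*C,z],speed=.02);sleep(.08);f=sense()["force"];print(round(z,4),f.round(1))
    if f[2]-f0[2]>5 : break
g=sense()["finger_gap"]
for k in np.arange(g+.02,.5,.04): grip(float(k),20)
s=sense();print("open",s["finger_gap"],s["grip_force"],s["force"])
movel([*C,.12],speed=.06);movel([*C,.24])
sleep(.2);w=grab_frame("wrist");f=grab_frame("scene")
pickle.dump((w,f),open("wp.pkl","wb"))
im=np.hstack([w["pixels"][30:330,150:500],cv2.resize(f["pixels"][240:395,370:510],(350,388))[:300]]);cv2.imwrite("pics/wp.png",im[:,:,::-1])
for x in(-82,-33,68,82): print(x,proj(w,[*(o+ex*x/1e3),.075]).round(1)-[150,30])
print(sense()["clock"])
E
```

```text
[-1.04510718  0.52786697 -6.93357062] [0.57984975 0.20660999 0.06828613]
0.067 [-0.2  0.1 -5.8]
0.066 [ 0.8  0.1 -6.7]
0.065 [-0.3 -0.6 -6.9]
0.064 [-0.7  0.2 -7.3]
0.063 [-0.2 -0.1 -5.5]
0.062 [-5.1 -0.4  3.6]
open 0.4848865510816822 0.0 [ 0.30899911 -0.1903694   0.66998891]
-82 [169.9  58.9]
-33 [169.8 108.2]
68 [169.8 195.4]
82 [169.7 206.2]
20.2
```

View pics/wp.png

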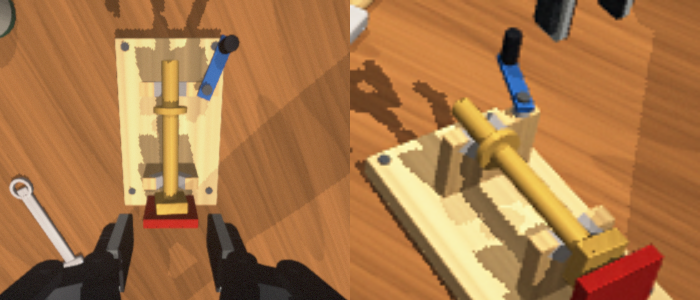

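The spindle is seated in both notches: tail at (170,60) in the left panel against (170,59) predicted, head in the gap next to the red plate, keeper still open. Now I swing the keeper by caging the knob between the fingers.

```bash
python3 - <<'E'
import pickle;from h import *
from workcell import *
o,ex,ey,th=pickle.load(open("jig.pkl","rb"));P=o-.052*ex+.036*ey
def pt(p): return P+.042*(-ey*np.cos(p)-ex*np.sin(p))
p=1.92
movep([*pt(p),.20],down(th-p));grip(.45,20)
movel([*pt(p),.101],speed=.1);f0=sense()["force"];print(f0)
grip(.25)
f0=sense()["force"]
while p>-.3:
    p-=.12 if p>.2 else .03
    movel([*pt(p),.101],down(th-p),speed=.06);f=sense()["force"]-f0
    if p<.25: sleep(.1);f=sense()["force"]-f0
    if p<.3 or np.linalg.norm(f)>5: print(round(p,2),f.round(1))
    if np.linalg.norm(f)>(6 if p<.1 else 25): break
print(sense()["clock"])
q=p+.06;movel([*pt(q),.101],down(th-q),speed=.05)
grip(.4);movel([*pt(q),.22],speed=.1);
# clear view: back off sideways
b=pt(q)-.12*ex;movep([*b,.26],down(th+np.pi/2-np.pi))
w=grab_frame("wrist");f=grab_frame("scene");pickle.dump((w,f),open("wk.pkl","wb"))
im=np.hstack([cv2.resize(w["pixels"],(480,300)),cv2.resize(f["pixels"][240:395,370:510],(320,354))[:300]]);cv2.imwrite("pics/wk.png",im[:,:,::-1])
print("knob closed px scene crop",(proj(f,[*pt(0),.123])-[370,240])*320/140+[480,0],"wrist",proj(w,[*pt(0),.123])*.75,sense()["clock"])
E
```

```text
[-0.86166418 -0.12362624  0.65583726]
0.24 [-0.6  0.  -0.6]
0.12 [ 0.2  0.4 -0.4]
0.09 [-0.7  0.7  0.1]
0.06 [-0.3  0.6 -0.5]
0.03 [-0.3  0.3 -0.3]
-0.0 [-0.4  0.3 -0.9]
-0.03 [-0.6  1.3  0.1]
-0.06 [-3.1 -2.3 -0.6]
-0.09 [-9.2 -8.9  3.6]
31.3833
knob closed px scene crop [600.76165971  79.81824926] wrist [239.65606729  46.87418061] 34.6333
```

View pics/wk.png

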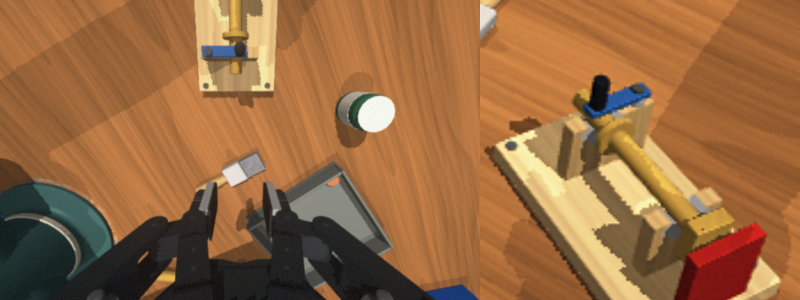

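The keeper lies across the tail. The knob is at (239,48) in the wrist panel and (600,79) in the scene panel, within about 1 px of the closed position, and I felt the stop in the force. The spindle is still seated and the robot is clear, so I hand it in.

```bash
python3 -c "
from workcell import *
print(close_job())"
```

```text
the job is handed in; nothing more can be done
None
```

I set the spindle down in both notches, swung the keeper closed to its stop over the tail, and handed the job in at about 35 s on the robot's clock; `close_job()` gave no verdict.

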